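Lock the index disc with its bar

TASK

Push the red post round with the fingertips to turn the silver disc until its slot lines up with the brass bar, then push the bar by its orange plate into the slot until it is fully home, with the orange plate up against the dark guide. Push gently, pinch nothing and do not lift the bar; leave the two ring parts and the copper block where they stand. Finish clear of everything.

Things in the scene. Friction and masses are not known exactly. Their poses are not given: they have to be found in the camera images.
- fixture: Fixed blue base plate that carries everything; its top is 10 mm above the bench. Its +x is the direction in which the bar is pushed towards the disc. Origin at bench height on the bar's line. The plate spans x -160 to +150 mm, half-width 40 mm under the bar (x below -20 mm), 82 mm under the disc. The disc's vertical axis stands at x +65 mm, y 0.
- guide (a point): Rear end of the bar's dark steel guide, middle, 26.5 mm above the bench, at x -86, y 0 mm of the fixture. Two rails run from here 64 mm towards the disc (outer half-width 26.5 mm, 26.5 mm above the bench); a strap over their front half tops out 30.5 mm above the bench and keeps the bar down.
- index_plate (a joint): Angle (rad) of the silver disc about its vertical axis, positive anticlockwise from above; 0 = slot square to the bar. Starts at +0.5 to +1.5, range -0.7 to 1.8; stiff (0.12 N m, about 2 N at the post), stays where left. Disc radius 80 mm, top face 23.5 mm above the bench. A dark nut (radius 16 mm, top 52 mm above the bench) sits on its axis.
- turn_post (a point): Middle of the upright red post on the disc, 60 mm from the disc's axis; post diameter 16 mm, standing from the disc's face to 65 mm above the bench (this point is 44.5 mm above the bench). At joint 0 it stands 45 degrees anticlockwise of the fixture's +x, seen from the disc's axis.
- slot_mouth (a point): Middle of the open end of the disc's one slot, at the rim, 80 mm from the disc's axis, 17.5 mm above the bench. The slot is 22 mm wide, 25 mm deep, with a yellow line on each side.
- lock_bar: Loose brass bar, 100 x 18 x 14 mm, 0.25 kg, lying in the guide on the base plate, 1.5 mm play each side. Origin: centre of its underside; +x points along it to the tapered nose and the disc. It starts drawn back 30 to 48 mm; fully home its origin is at x -44 mm of the fixture, the nose 21 mm deep in the slot. Unless the slot faces it the disc's rim stops it.
- push_plate (a point): Middle of the rear face of the orange upright push plate on the bar's tail, where the bar is pushed; 50 mm behind the bar's origin, 28.5 mm above the bench. The plate is 8 mm thick, 36 mm wide, its top 44.5 mm above the bench; fully home its front face meets the guide. The bar slides with 1 to 4 N.
- ring_part_2: Black turned ring, diameter 54, height 38 mm, a loose bystander beside the guide. Origin: centre of its underside.
- ring_part_0: Black turned ring, diameter 52, height 26 mm, a loose bystander beside the guide. Origin: centre of its underside.
- copper_block: Copper anvil block with steel pegs, 40 x 52 x 72 mm, a loose bystander beyond the disc. Origin: centre of its underside.
Not all that is in view belongs to the job. There is more than one size of the lock_bar; the job needs the smaller.

How it is judged:
By the outcome, as a careful person would: the job done as asked, in the order asked, and still so for the second after the job is handed in, with the robot touching nothing.
It also fails if it takes over 51 s, if anything falls off the work surface, if the arm or the gripper's body presses on something with over 40 N, if the wrist force passes 120 N, or if a joint passes its speed limit or range.

ROBOT

A 6-joint arm with a two-finger parallel gripper is mounted at the origin on a cart in front of the work surface, level with it; the furniture and walls round the work are solid. World frame = base frame: x ahead of the robot, y to its left, z up, the work surface at z = 0. Lengths are in m, angles in degrees, forces in N, time in s.
With the tool pointing down it reaches from about 0.35 to 0.875 m from the base axis. Payload 4.2 kg.
Tool frame: the origin (TCP) lies between the finger pads; the fingertips stand 8 mm ahead of it and the grasp point (between the pads) lies 11 mm behind it; z points along the fingers, y is the line along which they close (so a half turn about z gives the same grasp; the last joint's range is limited). The gripper opens to 87 mm and grips with 3 to 60 N. Pads are 19 mm wide; open, the fingers measure 117 mm over their backs; the gripper's body (75 mm by 190 mm) begins 51 mm behind the grasp point.
Start: joints at [81.28, 22.042, 0.453, 0, -68.411, -14.817], TCP at [0.25, 0.573, 0.231] pointing down, gripper open.
Joint ranges: [-179.83, 179.83], [-69.29, 118.12], [-61.27, 80.66], [-181.25, 117.63], [-171.15, -9.14], [-177.46, 177.46]. Speed limits (degrees/s): [159.86, 159.86, 180, 180, 180, 180].

INTERFACE

Orientations are given as a 3x3 rotation matrix whose columns are the frame's x, y, z axes.
In Python, from station import sense, capture, camera_model, finish_job, find_in gives the robot as it stands. The module is installed in compiled form; this text tells all that it offers.
- The arm moves only by the tool arm_command, never from a script. Its argument "motion" is a list of rows, each a list of 7 numbers: the finger opening in mm, from 0 to 87, then the shift along the tool's x, y, z in mm, then the turn, a rotation vector about the tool's x, y, z in rad. In form: [[jaw, dx, dy, dz, rx, ry, rz], ...]. A call has 1 to 8 rows; each row shifts and turns the commanded pose from where the row before left it, along the tool's axes as they then stand; what a row does not reach is not made up. A row lasts 1/10 s, in which the tool goes at most 50 mm and 8.59 degrees, less where a joint would pass 70% of its speed; a pose out of reach is approached as far as the arm can. A call with a gripper value outside its range is refused whole. The fingers move at their own pace and stop on an object; the grip force is fixed at half the most. Time passes only in rows, so rows that do not move let the fingers close. It gives the time, the measured TCP pose, the force, the opening and the grip force at its end, in the units of the state.
- sense(): the state, without advancing time (a new reading comes with each control period).
- capture(name): name is "side" or "top"; returns the picture (384x512x3 uint8, red, green, blue); there is no depth.
- camera_model(name): a dict with "fx", "fy", "cx", "cy" (pixels), "k1" (the pictures are not rectified: a ray, as slopes to the right and down, at radius r is drawn at 1 + k1 r^2 times it, then the intrinsics apply), "R" (3x3) and "t" (3): a world point X has camera coordinates R X + t. Camera axes: x right, y down, z forward; pixel columns grow to the right and rows downward; lengths in m; the calibration is good to about 2 mm. A picture is of the moment at which its call begins. camera_model takes no time and is no camera call.
- finish_job(): hands the job in; it is judged then, once.
Trained networks look in the newest picture that a camera, given by its name, has taken for a name from the list of things; names that differ only in an ending like _2 or _b are one class to them, and where a whole thing is asked for, a point or a joint stands for the part that bears it (a point fixed in the world has none). Each returns a list of dicts, best first, with "p" (0 to 1); they miss things now and then, are a little off and sometimes report something else, mostly with a low value. They report only what shows in the picture. A call takes as long as a camera call. They do not tell look-alikes from the thing itself.
- find_in(target, camera): "location" ([row, column] in pixels, amid what is visible of it).
The state is a dict: "time_s": time; "joints": joint angles; "joint_velocities": joint speeds; "effort": joint torques, N m; "tcp_pos": TCP position; "ee_rot": TCP orientation; "wrist_force": force on the tool from outside, world axes, zero at the start; "moment": the same for the moment, N m; "gripper_width": opening from 0.0 (shut) to 1.0 (fully open); "gripper_force": force on a finger pad.
Only numpy, scipy, OpenCV 4.12 (cv2) and the standard library are available. Lean on these libraries where they do the work, as an engineer would, in place of code of your own. Each camera call takes 0.05 s, during which the arm holds its last target. There are 200 camera calls.

## Working session

There is one attempt and no reset: what is moved stays moved. The work goes in short steps, Python scripts to look and compute and a tool call to move; the robot and the scene stay as the last step left them, time stands still between calls to the robot, and variables do not carry over. Pictures are saved under pics/ and viewed, at most 10 in all, crops included, and the job is handed in when it is done.

Besides the shell and the picture viewer there is one more tool, called after "Request:" by a JSON object that holds its "op" and its "data", one argument or row to a line. arm_command: Moves the arm, as the interface text tells. Its arguments: {"type":"object","properties":{"motion":{"type":"array"}},"required":["motion"]}

```bash
mkdir -p pics; cat > h.py <<'E'
import numpy as np, cv2
from station import sense, capture, camera_model, finish_job, find_in
def ray(name,px):
    m=camera_model(name); R=np.array(m["R"]);t=np.array(m["t"])
    d=np.array([(px[1]-m["cx"])/m["fx"],(px[0]-m["cy"])/m["fy"]]);u=d.copy()
    for _ in range(20): u=d/(1+m["k1"]*(u@u))
    return -R.T@t, R.T@np.array([u[0],u[1],1])
def onz(name,px,z):
    o,v=ray(name,px); return o+v*(z-o[2])/v[2]
def proj(name,X):
    m=camera_model(name); c=np.array(m["R"])@np.array(X)+np.array(m["t"]); u=c[:2]/c[2]; u=u*(1+m["k1"]*(u@u))
    return np.array([u[1]*m["fy"]+m["cy"],u[0]*m["fx"]+m["cx"]])
def save(name,f):
    im=capture(name); cv2.imwrite("pics/"+f,cv2.cvtColor(im,cv2.COLOR_RGB2BGR)); return im
E
python3 - <<'E'
from h import *
np.set_printoptions(precision=3,suppress=True)
for c in("top","side"):
    save(c,c+"0.png"); print(c,ray(c,(192,256)))
    for n,z in(("turn_post",.0445),("slot_mouth",.0175),("index_plate",.0235),("push_plate",.0285),("lock_bar",.017),("ring_part_0",.02),("copper_block",.036)):
        for d in find_in(n,c)[:3]: print(n,round(d["p"],2),np.round(d["location"]),onz(c,d["location"],z))
s=sense();print(s["ee_rot"],s["time_s"])
E
```

```text
top (array([0.239, 0.252, 1.121]), array([ 0.209, -0.02 , -0.978]))
turn_post 0.93 [185. 273.] [0.482 0.19  0.044]
slot_mouth 0.69 [186. 269.] [0.487 0.198 0.018]
index_plate 0.85 [187. 271.] [0.483 0.193 0.024]
push_plate 0.67 [279. 170.] [0.282 0.427 0.028]
push_plate 0.62 [158. 336.] [0.545 0.04  0.028]
lock_bar 0.76 [160. 336.] [0.545 0.037 0.017]
lock_bar 0.61 [281. 170.] [0.278 0.429 0.017]
ring_part_0 0.62 [128. 316.] [0.626 0.079 0.02 ]
ring_part_0 0.29 [187. 272.] [0.484 0.193 0.02 ]
copper_block 0.72 [208. 211.] [0.436 0.333 0.036]
side (array([0.423, 1.252, 0.948]), array([ 0.047, -0.736, -0.676]))
turn_post 0.97 [183. 256.] [0.489 0.231 0.044]
turn_post 0.49 [177. 250.] [0.504 0.207 0.044]
slot_mouth 0.71 [181. 256.] [0.491 0.19  0.017]
slot_mouth 0.26 [216. 275.] [0.435 0.329 0.017]
index_plate 0.73 [182. 254.] [0.494 0.202 0.023]
push_plate 0.87 [246. 337.] [0.281 0.44  0.028]
push_plate 0.58 [140. 238.] [0.553 0.014 0.028]
lock_bar 0.81 [242. 336.] [0.281 0.42  0.017]
lock_bar 0.75 [143. 240.] [0.546 0.015 0.017]
ring_part_0 0.72 [157. 213.] [0.622 0.089 0.02 ]
ring_part_0 0.72 [177. 251.] [0.504 0.177 0.02 ]
ring_part_0 0.55 [146. 268.] [0.459 0.03  0.02 ]
copper_block 0.89 [218. 272.] [0.442 0.355 0.036]
[[ 0.917 -0.399 -0.   ]
 [-0.399 -0.917  0.   ]
 [-0.    -0.    -1.   ]] 0.8
```

View pics/top0.png

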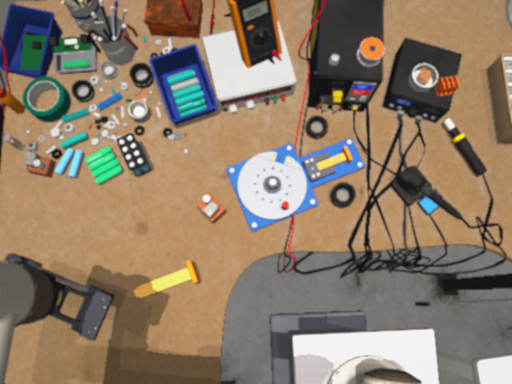

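View pics/side0.png

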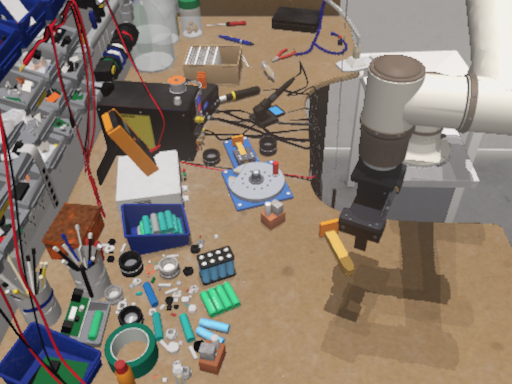

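The top view shows the fixture with its nut at about (184,273), the red post at (206,285) and the orange plate at about (153,347). The rings are at (127,316) and (195,342). The loose bar at (280,168) is the larger decoy. I'll zoom in on the fixture.

```bash
python3 - <<'E'
import cv2,numpy as np
a=cv2.imread("pics/top0.png")[110:240,190:370]; b=cv2.imread("pics/side0.png")[125:235,190:310]
cv2.imwrite("pics/c0.png",cv2.resize(a,(780,563),interpolation=cv2.INTER_CUBIC))
cv2.imwrite("pics/c1.png",cv2.resize(b,(650,596),interpolation=cv2.INTER_CUBIC))
E
```

```text
(no output)
```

View pics/c0.png

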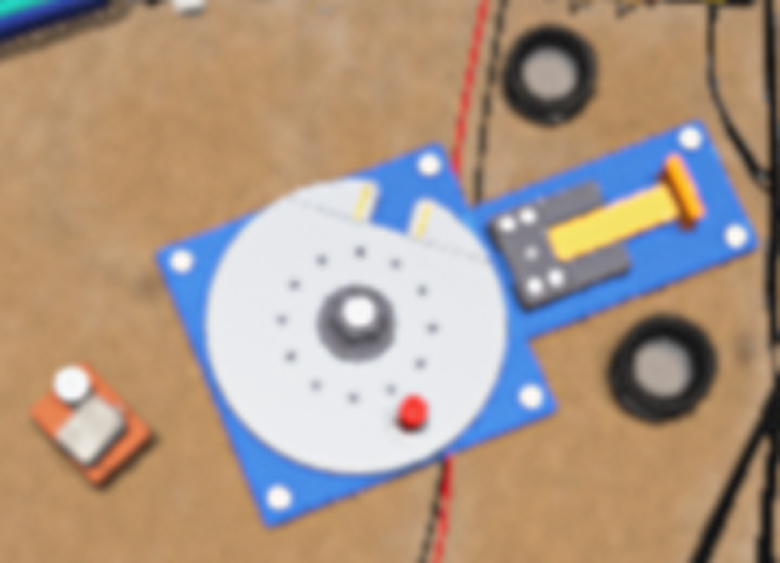

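View pics/c1.png

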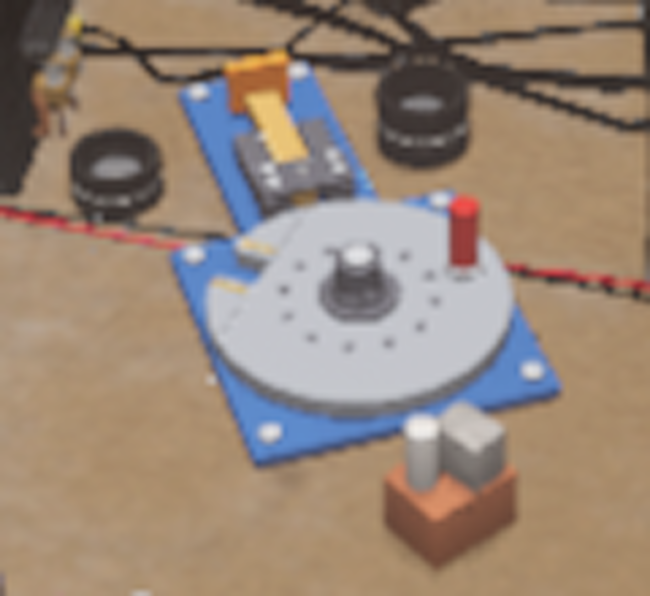

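The crops, in crop pixels: top c0 shows the six plate bolts, the nut at (357,320), the post at (411,410), the slot between yellow lines at (365,200) and (423,220), and the push plate at (685,190). Side c1 shows the same bolts, with the post running from (463,205) to (463,265). I'll fit pose and angle to both cameras together.

```bash
cat > fit.py <<'E'
from h import *
from scipy.optimize import least_squares
np.set_printoptions(precision=4,suppress=True)
kt=lambda c:(c[1]/4.333+110-.4,c[0]/4.333+190-.4)
ks=lambda c:(c[1]/5.417+125-.4,c[0]/5.417+190-.4)
T=[(278,497),(180,262),(430,164),(531,397),(690,138),(736,236)]
S=[(532,370),(268,432),(195,254),(440,200),(200,92),(300,70)]
def W(p,l):
    c,s=np.cos(p[2]),np.sin(p[2]); return np.array([p[0]+c*l[0]-s*l[1],p[1]+s*l[0]+c*l[1],l[2]])
def pol(r,a,z): return [.065+r*np.cos(a),r*np.sin(a),z]
def res(p):
    s,q,d=p[3:6]; z=.0115
    B=[(.15-s,.082-s),(.15-s,-.082+s),(-.02+s,-.082+s),(-.02+s,.082-s),(-.16+s,-.04+s),(-.16+s,.04-s)]
    e=[]
    for b,t,u in zip(B,T,S):
        X=W(p,(*b,z)); e+=list(proj("top",X)-kt(t)+p[6:8]);e+=list(proj("side",X)-ks(u)-p[6:8])
    for cam,px,l in(("top",kt((411,406)),pol(.06,np.pi/4+q,.064)),("side",ks((463,235)),pol(.06,np.pi/4+q,.0445)),
      ("top",kt((394,210)),pol(.0675,np.pi+q,.0235)),("side",ks((243,266)),pol(.0675,np.pi+q,.0235)),
      ("top",kt((684,190)),(-.09-d,0,.0445)),("side",ks((257,60)),(-.09-d,0,.0445))):
        sg=1 if cam=="top" else -1
        e+=list(proj(cam,W(p,l))-px+sg*p[6:8])
    return np.array(e)
if __name__=="__main__":
    r=least_squares(res,[.54,.08,1.95,.012,1.1,.04,0,0],loss="soft_l1"); p=r.x
    print(p,np.degrees(p[2])); print(res(p).reshape(-1,2))
    np.save("p.npy",p)
    print("axis",W(p,(.065,0,0)),"post",W(p,pol(.06,np.pi/4+p[4],.0445)),"push",W(p,(-.094-p[5],0,.0285)))
    q=p[4];a=np.pi/4+q+np.pi/6
    s=sense();print(s["joints"])
E
python3 fit.py
```

```text
[ 0.5133  0.1306  1.9161  0.0116  0.8632  0.0329  0.5005 -0.2629] 109.78702067203074
[[ 0.4528 -0.2554]
 [ 0.2849  0.2054]
 [-0.4484  0.0125]
 [ 0.276   0.0505]
 [-0.0077 -0.1709]
 [ 0.007  -0.2925]
 [ 0.1745  0.0211]
 [ 0.02    0.2227]
 [ 0.8862  0.5166]
 [-0.2006  0.3621]
 [-0.4349 -0.2175]
 [ 0.3084 -0.7117]
 [ 0.5385  0.261 ]
 [-0.2352  0.1518]
 [-0.4257  0.0882]
 [-0.5139 -0.355 ]
 [-0.7211 -0.2008]
 [-0.0496  0.251 ]]
axis [0.4913 0.1918 0.    ] post [0.4366 0.1672 0.0445] push [0.5562 0.0113 0.0285]
[ 81.2812  22.0401   0.4512  -0.0009 -68.4096 -14.8156]
```

Request:
{"op": "arm_command", "data": {
  "motion": [
    [0,25.4,22.7,0,0,0,0],
    [0,25.4,22.7,0,0,0,0],
    [0,25.4,22.7,0,0,0,0],
    [0,25.4,22.7,0,0,0,0],
    [0,25.4,22.7,0,0,0,0],
    [0,25.4,22.7,0,0,0,0],
    [0,25.4,22.7,0,0,0,0],
    [0,25.4,22.7,0,0,0,0]
  ]
}}

```text
time_s: 1.6
tcp_pos: [0.3637, 0.3241, 0.2308]
ee_rot: [[0.917, -0.399, 0.0], [-0.399, -0.917, 0.0], [0.0, -0.001, -1.0]]
wrist_force: [0.6, -0.2, -0.2]
gripper_width: 0.357
gripper_force: 0.0
```

Request:
{"op": "arm_command", "data": {
  "motion": [
    [0,25.4,22.7,0,0,0,0],
    [0,25.4,22.7,0,0,0,0],
    [0,25.4,22.7,0,0,0,0],
    [0,25.4,22.7,0,0,0,0],
    [0,25.4,22.7,0,0,0,0],
    [0,25.4,22.7,0,0,0,0]
  ]
}}

```text
time_s: 2.2
tcp_pos: [0.4491, 0.1384, 0.2309]
ee_rot: [[0.917, -0.399, 0.001], [-0.399, -0.917, 0.0], [0.001, -0.001, -1.0]]
wrist_force: [0.4, 0.3, 0.4]
gripper_width: 0.002
gripper_force: 0.0
```

Request:
{"op": "arm_command", "data": {
  "motion": [
    [0,0,0,0,0,0,0.123],
    [0,0,0,0,0,0,0.123],
    [0,0,0,0,0,0,0.123],
    [0,0,0,0,0,0,0.123],
    [0,0,0,0,0,0,0.123],
    [0,0,0,0,0,0,0.123],
    [0,0,0,0,0,0,0]
  ]
}}

```text
time_s: 2.9
tcp_pos: [0.4486, 0.1396, 0.2307]
ee_rot: [[0.41, -0.912, 0.0], [-0.912, -0.41, 0.0], [-0.0, -0.0, -1.0]]
wrist_force: [0.1, 0.1, 0.1]
gripper_width: 0.005
gripper_force: 0.0
```

Request:
{"op": "arm_command", "data": {
  "motion": [
    [0,0,0,35,0,0,0],
    [0,0,0,35,0,0,0],
    [0,0,0,35,0,0,0],
    [0,0,0,35,0,0,0],
    [0,0,0,30,0,0,0],
    [0,0,0,13,0,0,0],
    [0,0,0,5,0,0,0],
    [0,0,0,0,0,0,0]
  ]
}}

```text
time_s: 3.7
tcp_pos: [0.4487, 0.1396, 0.0423]
ee_rot: [[0.411, -0.912, -0.001], [-0.912, -0.411, -0.001], [0.0, 0.001, -1.0]]
wrist_force: [-0.6, -0.3, -0.2]
gripper_width: 0.0
gripper_force: 0.0
```

```bash
python3 - <<'E'
from h import *
a=save("top","t1.png")[110:240,190:370]; b=save("side","s1.png")[125:235,190:310]
a=cv2.resize(a,(415,300),interpolation=cv2.INTER_CUBIC);b=cv2.resize(b,(327,300),interpolation=cv2.INTER_CUBIC)
cv2.imwrite("pics/c2.png",np.hstack([a,b])[:,:,::-1])
E
```

```text
(no output)
```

View pics/c2.png

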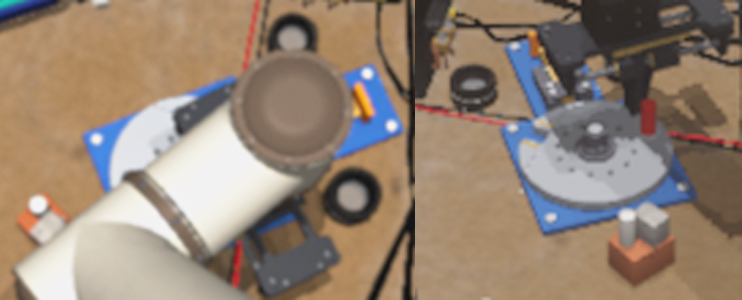

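The fingers are behind the post, about 12 mm clear of it. I'll close the gap next and then push in an arc.

Request:
{"op": "arm_command", "data": {
  "motion": [
    [0,-4,0,0,0,0,0],
    [0,-4,0,0,0,0,0],
    [0,-2,0,0,0,0,0],
    [0,-2,0,0,0,0,0]
  ]
}}

```text
time_s: 4.2
tcp_pos: [0.4438, 0.1509, 0.0429]
ee_rot: [[0.41, -0.912, 0.001], [-0.912, -0.41, 0.0], [-0.0, -0.001, -1.0]]
wrist_force: [1.2, -1.9, 0.8]
gripper_width: 0.006
gripper_force: 0.9
```

Request:
{"op": "arm_command", "data": {
  "motion": [
    [0,-3,0.8,0,0,0,0.05],
    [0,-3,0.8,0,0,0,0.05],
    [0,-3,0.8,0,0,0,0.05],
    [0,-3,0.8,0,0,0,0.05]
  ]
}}

```text
time_s: 4.6
tcp_pos: [0.4364, 0.1604, 0.0427]
ee_rot: [[0.218, -0.976, -0.0], [-0.976, -0.218, -0.001], [0.001, 0.001, -1.0]]
wrist_force: [1.2, -2.1, 0.5]
gripper_width: 0.003
gripper_force: 0.9
```

Request:
{"op": "arm_command", "data": {
  "motion": [
    [0,-3,0.8,0,0,0,0.05],
    [0,-3,0.8,0,0,0,0.05],
    [0,-3,0.8,0,0,0,0.05],
    [0,-3,0.8,0,0,0,0.05],
    [0,-3,0.8,0,0,0,0.05],
    [0,-3,0.8,0,0,0,0.05],
    [0,-3,0.8,0,0,0,0.05],
    [0,-3,0.8,0,0,0,0.05]
  ]
}}

```text
time_s: 5.4
tcp_pos: [0.4283, 0.1835, 0.0425]
ee_rot: [[-0.179, -0.984, -0.002], [-0.984, 0.179, -0.002], [0.002, 0.001, -1.0]]
wrist_force: [0.0, -2.5, 1.7]
gripper_width: 0.008
gripper_force: 1.0
```

```bash
python3 - <<'E'
from h import *
from fit import W
p=np.load("p.npy");s=sense();a=W(p,(.065,0,0))[:2];R=np.array(s["ee_rot"])
for off in(.0175,.018,.019):
    c=s["tcp_pos"][:2]-off*R[:2,0]-a
    print(off,np.linalg.norm(c),np.arctan2(c[1],c[0])%6.2832-p[2]-np.pi/4)
b=save("side","s2.png")[125:235,190:310]
cv2.imwrite("pics/c3.png",cv2.resize(b,(650,596),interpolation=cv2.INTER_CUBIC)[:,:,::-1])
E
```

```text
0.0175 0.060496766397051024 0.2925222408478443
0.018 0.060482552987099224 0.28425970145458823
0.019 0.060466520914574114 0.26772579160585996
```

View pics/c3.png

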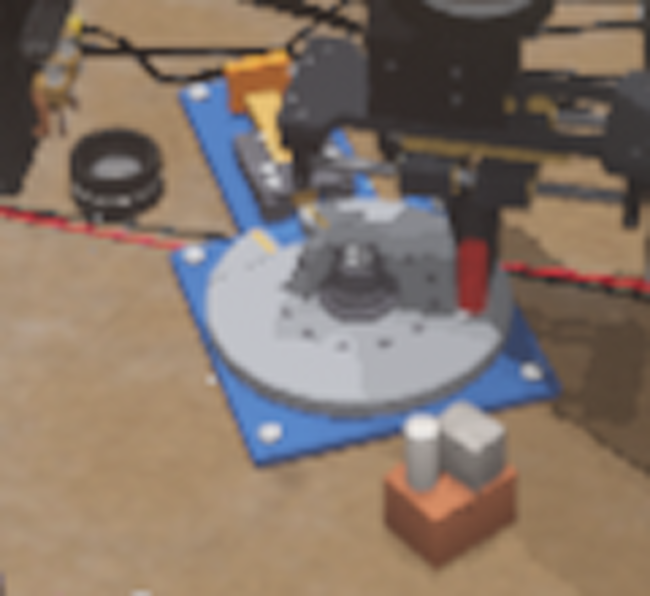

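The slot's left yellow line is at about (262,242), and the post, at about (473,275), follows the fingers. By the tool pose about 0.28 rad remains. I'll push 0.24 rad, then back off and look.

Request:
{"op": "arm_command", "data": {
  "motion": [
    [0,-3,0.8,0,0,0,0.05],
    [0,-3,0.8,0,0,0,0.05],
    [0,-3,0.8,0,0,0,0.05],
    [0,-3,0.8,0,0,0,0.05],
    [0,-2.4,0.6,0,0,0,0.04],
    [0,0,0,0,0,0,0]
  ]
}}

```text
time_s: 6.05
tcp_pos: [0.4284, 0.1986, 0.0424]
ee_rot: [[-0.405, -0.914, -0.002], [-0.914, 0.405, -0.001], [0.002, 0.001, -1.0]]
wrist_force: [-3.8, 0.2, 2.2]
gripper_width: 0.006
gripper_force: 1.5
```

```bash
python3 - <<'E'
from h import *
from fit import W
p=np.load("p.npy");s=sense();a=W(p,(.065,0,0))[:2];R=np.array(s["ee_rot"])
for off in(.0175,.018,.019):
    c=s["tcp_pos"][:2]-off*R[:2,0]-a
    print(off,np.linalg.norm(c),np.arctan2(c[1],c[0])%6.2832-p[2]-np.pi/4)
E
```

```text
0.0175 0.06026555411462435 0.052283259433481444
0.018 0.06025293865995565 0.04398841384712471
0.019 0.06024015122239816 0.027391155232010522
```

Request:
{"op": "arm_command", "data": {
  "motion": [
    [0,5,0,0,0,0,0],
    [0,10,0,0,0,0,0],
    [0,5,0,-30,0,0,0],
    [0,0,0,-40,0,0,0],
    [0,0,0,-40,0,0,0],
    [0,0,0,-40,0,0,0]
  ]
}}

```text
time_s: 6.65
tcp_pos: [0.421, 0.1801, 0.1942]
ee_rot: [[-0.406, -0.914, 0.001], [-0.914, 0.406, 0.001], [-0.001, -0.0, -1.0]]
wrist_force: [0.5, 0.5, -0.2]
gripper_width: 0.005
gripper_force: 0.0
```

```bash
python3 - <<'E'
from h import *
print(sense()["tcp_pos"])
a=save("top","t4.png")[110:240,190:370]; b=save("side","s4.png")[125:235,190:310]
a=cv2.resize(a,(415,300),interpolation=cv2.INTER_CUBIC);b=cv2.resize(b,(327,300),interpolation=cv2.INTER_CUBIC)
cv2.imwrite("pics/c4.png",np.hstack([a,b])[:,:,::-1])
E
```

```text
[0.42103651 0.18005411 0.19418545]
```

View pics/c4.png

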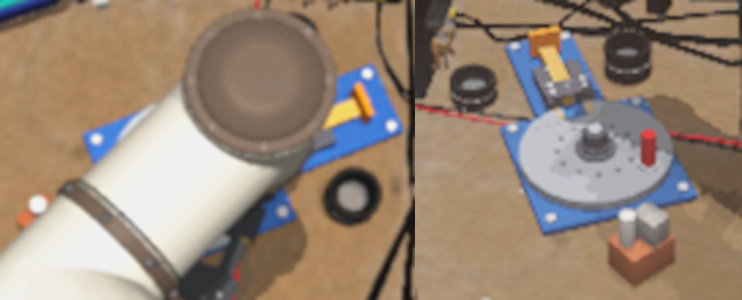

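The side view is now clear: post at (648,148) in the crop, slot facing the guide near (560,112). I'll measure the angle from the red pixels, calibrated on the first picture, and from the slot region.

```bash
python3 - <<'E'
from h import *
from fit import W,pol
from scipy.optimize import least_squares
p=np.load("p.npy")
def red(f):
    im=cv2.imread(f).astype(int); m=(im[...,2]>110)&(im[...,1]<70)&(im[...,0]<70)
    m[:150]=0;m[200:]=0;m[:,:262]=0;m[:,292:]=0
    n,l,st,c=cv2.connectedComponentsWithStats(m.astype(np.uint8)); k=1+np.argmax(st[1:,4]); return c[k][::-1],st[k]
c0,s0=red("pics/side0.png");c4,s4=red("pics/s4.png");print(c0,s0,c4,s4)
P=lambda q,r,o,z:proj("side",W(p,pol(r,o+q,z)))
for z in(.0445,.048):
    bias=c0-P(p[4],.06,np.pi/4,z)
    r=least_squares(lambda v:P(v[0],.06,np.pi/4,z)+bias-c4,[.05]);print(z,bias,r.x,r.fun)
bias=p[6:8]*1
r=least_squares(lambda v:P(v[0],.06,np.pi/4,.046)-p[6:8]-c4,[.05]);print("nobias",r.x,r.fun)
im=cv2.imread("pics/s4.png")
x0,y0=235,150
b=cv2.resize(im[150:180,235:275],(800,600),interpolation=cv2.INTER_CUBIC)
for q,col in((0,(0,255,0)),(.05,(255,0,255))):
  for y in(-.011,.011):
    pts=[]
    for rr in(.055,.0792):
        l=(.065+np.cos(np.pi+q)*rr-np.sin(np.pi+q)*y,np.sin(np.pi+q)*rr+np.cos(np.pi+q)*y,.0235)
        u=proj("side",W(p,l))-p[6:8]; pts.append((int((u[1]+.5-x0)*20),int((u[0]+.5-y0)*20)))
    cv2.line(b,*pts,col,1)
for y in(-.009,.009):
    pts=[]
    for xx in(-.125,-.02):
        u=proj("side",W(p,(xx,y,.024)))-p[6:8]; pts.append((int((u[1]+.5-x0)*20),int((u[0]+.5-y0)*20)))
    cv2.line(b,*pts,(255,0,0),1)
cv2.imwrite("pics/c5.png",b)
E
```

```text
[168.6562 275.3125] [274 164   4  10  32] [179.3409 275.2727] [273 175   5  10  44]
0.0445 [0.409  0.3519] [0.0648] [0.1355 0.2174]
0.048 [1.3611 0.3503] [0.0645] [0.1345 0.215 ]
nobias [-0.0003] [-0.3349 -0.4505]
```

View pics/c5.png

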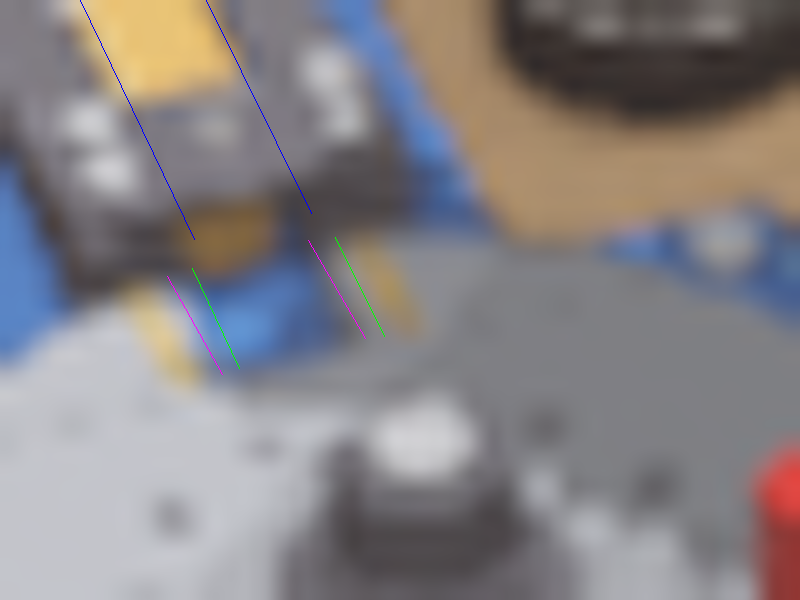

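Yellow line centres are at (157,335) and (390,285), midpoint (273,310). That lies between the overlays for 0 and 0.05 rad and agrees with the tool-based estimate of about 0.044. I'll go back to the post and push the last 0.044 rad.

Request:
{"op": "arm_command", "data": {
  "motion": [
    [0,0,0,40,0,0,0],
    [0,0,0,40,0,0,0],
    [0,0,0,40,0,0,0],
    [0,-5,0,30,0,0,0],
    [0,-10,0,0,0,0,0],
    [0,-5,0,0,0,0,0],
    [0,-1.4,0.3,0,0,0,0.022],
    [0,-1.3,0.4,0,0,0,0.022]
  ]
}}

```text
time_s: 7.55
tcp_pos: [0.4298, 0.2018, 0.0436]
ee_rot: [[-0.447, -0.894, 0.0], [-0.894, 0.447, 0.001], [-0.001, -0.0, -1.0]]
wrist_force: [-1.8, -2.6, -1.9]
gripper_width: 0.005
gripper_force: 1.0
```

Request:
{"op": "arm_command", "data": {
  "motion": [
    [0,0,0,0,0,0,0]
  ]
}}

```text
time_s: 7.65
tcp_pos: [0.43, 0.202, 0.0435]
ee_rot: [[-0.446, -0.895, 0.001], [-0.895, 0.446, 0.001], [-0.002, -0.0, -1.0]]
wrist_force: [-1.6, -1.1, -0.3]
gripper_width: 0.005
gripper_force: 0.9
```

```bash
python3 - <<'E'
from h import *
from fit import W
p=np.load("p.npy");s=sense();a=W(p,(.065,0,0))[:2];R=np.array(s["ee_rot"])
for off in(.0175,.018,.019):
    c=s["tcp_pos"][:2]-off*R[:2,0]-a
    print(off,np.linalg.norm(c),np.arctan2(c[1],c[0])%6.2832-p[2]-np.pi/4)
print(s["wrist_force"])
E
```

```text
0.0175 0.05943392936109762 -0.010617493165340885
0.018 0.05943002378964169 -0.01903023098181178
0.019 0.059434832049965615 -0.03585604651653629
[-1.6084 -1.1434 -0.3353]
```

Request:
{"op": "arm_command", "data": {
  "motion": [
    [0,5,0,0,0,0,0],
    [0,10,0,0,0,0,0],
    [0,5,0,-30,0,0,0],
    [0,0,0,-40,0,0,0],
    [0,0,0,-40,0,0,0],
    [0,0,0,-40,0,0,0]
  ]
}}

```text
time_s: 8.25
tcp_pos: [0.4208, 0.1834, 0.1947]
ee_rot: [[-0.446, -0.895, 0.001], [-0.895, 0.446, 0.001], [-0.002, -0.001, -1.0]]
wrist_force: [1.3, -0.3, 0.5]
gripper_width: 0.007
gripper_force: 0.0
```

```bash
python3 - <<'E'
from h import *
from fit import W,kt
np.set_printoptions(precision=3,suppress=True)
p=np.load("p.npy");s=sense();print(s["tcp_pos"],s["joints"])
for px in((104,312),(110,378),(120,440),(165,398)): print(px,onz("top",px,0),onz("top",px,.09))
print("plate edge",[W(p,(-.127,y,.03)) for y in(-.018,.018)])
im=save("side","s6.png")
b=cv2.resize(im[150:200,235:295],(720,600),interpolation=cv2.INTER_CUBIC)
cv2.imwrite("pics/c6.png",b[:,:,::-1])
E
```

```text
[0.421 0.183 0.195] [ 43.923   7.576 -25.053   0.007 -57.261 -70.409]
(104, 312) [0.694 0.083 0.   ] [0.658 0.096 0.09 ]
(110, 378) [ 0.674 -0.079  0.   ] [ 0.639 -0.052  0.09 ]
(120, 440) [ 0.643 -0.231  0.   ] [ 0.611 -0.192  0.09 ]
(165, 398) [ 0.532 -0.114  0.   ] [ 0.509 -0.085  0.09 ]
plate edge [array([0.573, 0.017, 0.03 ]), array([0.539, 0.005, 0.03 ])]
```

View pics/c6.png

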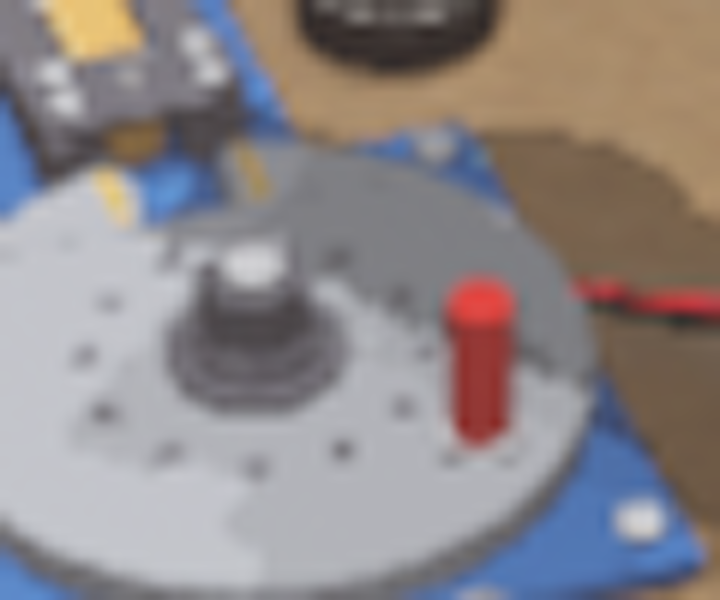

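The disc has turned, and the yellow lines are now at (118,198) and (255,172) in the crop. This may be slightly past zero, so I'll check from the approach pose, where the arm is off the disc.

Request:
{"op": "arm_command", "data": {
  "motion": [
    [0,16.8,-31.9,0,0,0,0],
    [0,16.8,-31.9,0,0,0,0],
    [0,16.8,-31.9,0,0,0,0],
    [0,16.8,-31.9,0,0,0,0],
    [0,16.8,-31.9,0,0,0,0],
    [0,16.8,-31.9,0,0,0,0],
    [0,16.8,-31.9,0,0,0,0]
  ]
}}

```text
time_s: 9.0
tcp_pos: [0.569, -0.0225, 0.1928]
ee_rot: [[-0.446, -0.895, 0.001], [-0.895, 0.446, 0.0], [-0.001, -0.001, -1.0]]
wrist_force: [0.8, 0.7, 0.0]
gripper_width: 0.009
gripper_force: 0.0
```

Request:
{"op": "arm_command", "data": {
  "motion": [
    [0,0,0,0,0,0,0.127],
    [0,0,0,0,0,0,0.127],
    [0,0,0,0,0,0,0.127],
    [0,0,0,0,0,0,0.127],
    [0,0,0,0,0,0,0.127],
    [0,0,0,0,0,0,0.127],
    [0,0,0,0,0,0,0]
  ]
}}

```text
time_s: 9.7
tcp_pos: [0.5683, -0.0212, 0.1927]
ee_rot: [[-0.94, -0.34, 0.001], [-0.34, 0.94, 0.0], [-0.001, -0.0, -1.0]]
wrist_force: [-0.6, 0.2, -0.0]
gripper_width: 0.01
gripper_force: 0.0
```

```bash
python3 - <<'E'
from h import *
from fit import W,pol
p=np.load("p.npy");s=sense();print(s["tcp_pos"],s["joints"])
out=[]
for cam,sg,x0,y0,w,h in(("top",1,225,135,100,75),("side",-1,228,140,70,52.5)):
    im=save(cam,cam+"7.png"); k=800/w/2
    b=cv2.resize(im[y0:int(y0+h),x0:x0+w],(400,int(int(h)*k)),interpolation=cv2.INTER_CUBIC)[:300]
    b=cv2.copyMakeBorder(b,0,300-len(b),0,0,cv2.BORDER_CONSTANT)
    f=lambda l:tuple(int(v) for v in ((proj(cam,W(p,l))+sg*p[6:8]+.5-(y0,x0))*k)[::-1])
    for q,c in((0,(0,255,0)),(-.06,(255,0,255))):
        R=lambda r,y:(.065-np.cos(q)*r+np.sin(q)*y,-np.sin(q)*r-np.cos(q)*y,.0235)
        for y in(-.011,.011): cv2.line(b,f(R(.055,y)),f(R(.0792,y)),c,1)
        cv2.line(b,f(pol(.06,np.pi/4+q,.0235)),f(pol(.06,np.pi/4+q,.065)),c,1)
    for r in(.08,):
        for a in np.linspace(0,6.28,40): cv2.circle(b,f(pol(r,a,.0235)),1,(0,255,255),-1)
    out.append(b)
cv2.imwrite("pics/c7.png",np.hstack(out)[:,:,::-1])
E
```

```text
[ 0.5683 -0.0212  0.1927] [ 14.1858  18.2894 -10.9167  -0.0017 -60.7362 -84.3196]
```

View pics/c7.png

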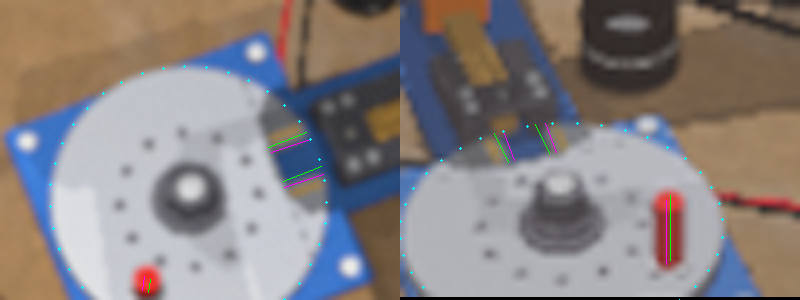

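In this overlay the slot looks slightly past zero (about -0.04). The picture budget is used up, so I'll quantify it from the yellow-line pixels.

```bash
python3 - <<'E'
from h import *
from fit import W,pol
np.set_printoptions(precision=3,suppress=True)
p=np.load("p.npy");ax=W(p,(.065,0,0))[:2]
for f,cam,q in(("top0","top",.863),("side0","side",.863),("s4","side",.04),("s6","side",-.02),("top7","top",-.03),("side7","side",-.03)):
    sg=1 if cam=="top" else -1
    im=cv2.imread(f"pics/{f}.png").astype(float)
    yel=np.minimum(im[...,2],im[...,1])/(im[...,0]+10)
    ctr=proj(cam,W(p,pol(.0675,np.pi+q,.0235)))+sg*p[6:8]
    r0,c0=np.round(ctr).astype(int); L=[]
    for r in range(r0-14,r0+15):
        for c in range(c0-14,c0+15):
            X=onz(cam,np.array([r,c])-sg*p[6:8],.0235)[:2]-ax
            a=np.arctan2(X[1],X[0]);rr=np.hypot(*X); d=(a-p[2]-np.pi-q+9.4248)%6.2832-3.1416
            if .056<rr<.076 and abs(d)<.55: L.append((rr,d+q,yel[r,c]))
    L=np.array(L); h=[]
    for lo in np.arange(q-.5,q+.5,.05):
        m=(L[:,1]>=lo)&(L[:,1]<lo+.05); h.append(L[m,2].mean() if m.any() else 0)
    print(f,np.array(h))
    w=np.clip(L[:,2]-1.15,0,None);g=[]
    for sd in(L[:,1]<q,L[:,1]>=q): g.append((w[sd]@L[sd,1])/w[sd].sum() if w[sd].sum() else np.nan)
    print("   ",g,np.mean(g))
E
```

```text
top0 [0.936 0.934 0.933 0.976 1.123 1.094 0.852 0.5   0.321 0.32  0.335 0.319
 0.439 0.773 1.081 1.178 1.033 0.936 0.93  0.93 ]
    [np.float64(0.6069141756543885), np.float64(1.1277772639512327)] 0.8673457198028106
side0 [0.915 0.916 0.924 0.937 1.056 1.123 0.995 0.877 0.896 0.722 0.629 0.498
 0.474 0.615 0.868 1.112 1.064 0.936 0.92  0.919]
    [np.float64(0.6481466868793535), np.float64(1.166200525531787)] 0.9071736062055703
s4 [0.889 0.886 0.894 0.995 1.112 1.023 0.897 0.651 0.48  0.482 0.466 0.465
 0.488 0.711 1.008 1.13  0.987 0.919 0.915 0.918]
    [np.float64(-0.22093502409514632), np.float64(0.29691018854600665)] 0.037987582225430166Traceback (most recent call last):
  File "<stdin>", line 13, in <module>
  File "h.py", line 9, in onz
    o,v=ray(name,px); return o+v*(z-o[2])/v[2]
        ~~~^^^^^^^^^
  File "h.py", line 4, in ray
    m=camera_model(name); R=np.array(m["R"]);t=np.array(m["t"])
ValueError: time passes only in moves, steps and waits
```

```bash
sed -i 's/^def ray/import functools\ncamera_model=functools.lru_cache(None)(camera_model)\ndef ray/' h.py
cat > yq.py <<'E'
from h import *
from fit import W,pol
def yq(im,cam,q,dz=0):
    p=np.load("p.npy");ax=W(p,(.065,0,0))[:2]
    sg=1 if cam=="top" else -1; im=im.astype(float)
    yel=np.minimum(im[...,0],im[...,1])/(im[...,2]+10)
    r0,c0=np.round(proj(cam,W(p,pol(.0675,np.pi+q,.0235)))+sg*p[6:8]).astype(int); L=[]
    for r in range(r0-14,r0+15):
        for c in range(c0-14,c0+15):
            X=onz(cam,np.array([r,c])-sg*p[6:8],.0235)[:2]-ax
            a=np.arctan2(X[1],X[0]);d=(a-p[2]-np.pi-q+9.4248)%6.2832-3.1416
            if .056<np.hypot(*X)<.076 and .12<abs(d)<.4: L.append((d+q,yel[r,c]))
    L=np.array(L); g=[]
    for sd in(L[:,0]<q,L[:,0]>=q):
        A=L[sd]; w=np.clip(A[:,1]-(np.median(A[:,1])*.3+.7*np.sort(A[:,1])[-4]),0,None); g.append(w@A[:,0]/w.sum())
    return g,np.mean(g)
E
python3 - <<'E'
from yq import *
for f,cam,q in(("top0","top",.863),("side0","side",.87),("s4","side",.04),("s6","side",-.03),("top7","top",-.03),("side7","side",-.03)):
    print(f,yq(cv2.imread(f"pics/{f}.png")[:,:,::-1],cam,q))
E
```

```text
top0 ([np.float64(0.6070083596264331), np.float64(1.1266948319869958)], np.float64(0.8668515958067144))
side0 ([np.float64(0.634527302231173), np.float64(1.157699786598929)], np.float64(0.896113544415051))
s4 ([np.float64(-0.22197285575776732), np.float64(0.2992966117579043)], np.float64(0.038661878000068484))
s6 ([np.float64(-0.29865128123640644), np.float64(0.22413378995848837)], np.float64(-0.037258745638959034))
top7 ([np.float64(-0.29161697214278387), np.float64(0.2243126886442157)], np.float64(-0.03365214174928409))
side7 ([np.float64(-0.2973430767836806), np.float64(0.22721981052127624)], np.float64(-0.03506163313120218))
```

All cameras agree the disc is at about -0.035 rad, so I nudged it too far. I'll nudge it back from the other side of the post.

Request:
{"op": "arm_command", "data": {
  "motion": [
    [0,2.4,36.4,0,0,0,0],
    [0,2.4,36.4,0,0,0,0],
    [0,2.4,36.4,0,0,0,0],
    [0,2.4,36.4,0,0,0,0],
    [0,2.4,36.4,0,0,0,0],
    [0,2.4,36.4,0,0,0,0],
    [0,2.4,36.4,0,0,0,0],
    [0,2.4,36.4,0,0,0,0]
  ]
}}

```text
time_s: 10.6
tcp_pos: [0.4507, 0.2477, 0.1928]
ee_rot: [[-0.94, -0.342, 0.001], [-0.342, 0.94, 0.001], [-0.001, 0.0, -1.0]]
wrist_force: [1.1, -0.0, -0.7]
gripper_width: 0.006
gripper_force: 0.0
```

Request:
{"op": "arm_command", "data": {
  "motion": [
    [0,0,0,0,0,0,-0.125],
    [0,0,0,0,0,0,-0.125],
    [0,0,0,0,0,0,-0.125],
    [0,0,0,0,0,0,-0.125],
    [0,0,0,0,0,0,-0.125],
    [0,0,0,0,0,0,-0.125],
    [0,0,0,0,0,0,0]
  ]
}}

```text
time_s: 11.3
tcp_pos: [0.4515, 0.2464, 0.1927]
ee_rot: [[-0.455, -0.89, 0.0], [-0.89, 0.455, 0.0], [-0.001, -0.0, -1.0]]
wrist_force: [0.2, -0.8, -0.1]
gripper_width: 0.005
gripper_force: 0.0
```

Request:
{"op": "arm_command", "data": {
  "motion": [
    [0,0,0,35,0,0,0],
    [0,0,0,35,0,0,0],
    [0,0,0,35,0,0,0],
    [0,0,0,30,0,0,0],
    [0,0,0,10,0,0,0],
    [0,0,0,5,0,0,0],
    [0,0,0,0,0,0,0]
  ]
}}

```text
time_s: 12.0
tcp_pos: [0.4519, 0.2469, 0.043]
ee_rot: [[-0.457, -0.89, 0.001], [-0.89, 0.457, 0.0], [-0.001, -0.0, -1.0]]
wrist_force: [0.6, 0.0, 0.3]
gripper_width: 0.002
gripper_force: 0.0
```

Request:
{"op": "arm_command", "data": {
  "motion": [
    [0,4,0,0,0,0,0],
    [0,4,0,0,0,0,0],
    [0,2,0,0,0,0,0],
    [0,1,0,0,0,0,0]
  ]
}}

```text
time_s: 12.4
tcp_pos: [0.4464, 0.2366, 0.0432]
ee_rot: [[-0.457, -0.89, 0.001], [-0.89, 0.457, 0.001], [-0.001, -0.0, -1.0]]
wrist_force: [-0.2, -0.1, 0.0]
gripper_width: 0.007
gripper_force: 0.0
```

Request:
{"op": "arm_command", "data": {
  "motion": [
    [0,0.7,0,0,0,0,0],
    [0,0.7,0,0,0,0,0]
  ]
}}

```text
time_s: 12.6
tcp_pos: [0.4459, 0.2355, 0.0427]
ee_rot: [[-0.456, -0.89, 0.0], [-0.89, 0.456, 0.0], [-0.0, -0.0, -1.0]]
wrist_force: [1.1, 0.6, 0.9]
gripper_width: 0.003
gripper_force: 0.0
```

Request:
{"op": "arm_command", "data": {
  "motion": [
    [0,0.7,0,0,0,0,0],
    [0,0.4,0,0,0,0,0],
    [0,0,0,0,0,0,0]
  ]
}}

```text
time_s: 12.9
tcp_pos: [0.4454, 0.2346, 0.0425]
ee_rot: [[-0.456, -0.89, 0.0], [-0.89, 0.456, 0.0], [-0.0, -0.0, -1.0]]
wrist_force: [0.2, 0.1, 0.2]
gripper_width: 0.003
gripper_force: 0.1
```

```bash
python3 - <<'E'
from yq import *
print(yq(capture("side"),"side",-.02),yq(capture("side"),"side",.0))
E
```

```text
([np.float64(-0.30711316777051645), np.float64(0.2249994029239976)], np.float64(-0.04105688242325943)) ([np.float64(-0.303882601601623), np.float64(0.22499940292399795)], np.float64(-0.03944159933881253))
```

Request:
{"op": "arm_command", "data": {
  "motion": [
    [0,0.6,0,0,0,0,0],
    [0,0.6,0,0,0,0,0],
    [0,0.6,0,0,0,0,0],
    [0,0,0,0,0,0,0]
  ]
}}

```text
time_s: 13.4
tcp_pos: [0.4446, 0.2332, 0.0426]
ee_rot: [[-0.456, -0.89, 0.001], [-0.89, 0.456, 0.001], [-0.001, -0.0, -1.0]]
wrist_force: [0.3, 1.8, 0.1]
gripper_width: 0.004
gripper_force: 1.0
```

```bash
python3 - <<'E'
from yq import *
print(yq(capture("side"),"side",-.02),yq(capture("side"),"side",.0))
E
```

```text
([np.float64(-0.26149553812411547), np.float64(0.24848439476620052)], np.float64(-0.006505571678957475)) ([np.float64(-0.2561966136419098), np.float64(0.2477052900715713)], np.float64(-0.004245661785169261))
```

The disc is at about -0.005 rad, so the slot is aligned. I'll retreat and go behind the plate.

Request:
{"op": "arm_command", "data": {
  "motion": [
    [0,-5,0,0,0,0,0],
    [0,-10,0,0,0,0,0],
    [0,0,0,-30,0,0,0],
    [0,0,0,-40,0,0,0],
    [0,0,0,-40,0,0,0],
    [0,0,0,-40,0,0,0]
  ]
}}

```text
time_s: 14.1
tcp_pos: [0.4512, 0.2462, 0.1941]
ee_rot: [[-0.456, -0.89, -0.001], [-0.89, 0.456, -0.001], [0.001, 0.0, -1.0]]
wrist_force: [0.9, 1.2, -1.3]
gripper_width: 0.01
gripper_force: 0.0
```

Request:
{"op": "arm_command", "data": {
  "motion": [
    [0,0,0,0,0,0,0.125],
    [0,0,0,0,0,0,0.125],
    [0,0,0,0,0,0,0.125],
    [0,0,0,0,0,0,0.125],
    [0,0,0,0,0,0,0.125],
    [0,0,0,0,0,0,0.125]
  ]
}}

```text
time_s: 14.7
tcp_pos: [0.4513, 0.2463, 0.1925]
ee_rot: [[-0.942, -0.335, -0.001], [-0.335, 0.942, -0.001], [0.001, -0.001, -1.0]]
wrist_force: [-0.4, -0.3, -0.2]
gripper_width: 0.004
gripper_force: 0.0
```

Request:
{"op": "arm_command", "data": {
  "motion": [
    [0,-2.3,-36.4,0,0,0,0],
    [0,-2.3,-36.4,0,0,0,0],
    [0,-2.3,-36.4,0,0,0,0],
    [0,-2.3,-36.4,0,0,0,0],
    [0,-2.3,-36.4,0,0,0,0],
    [0,-2.3,-36.4,0,0,0,0],
    [0,-2.3,-36.4,0,0,0,0],
    [0,-2.3,-36.4,0,0,0,0]
  ]
}}

```text
time_s: 15.5
tcp_pos: [0.5681, -0.0227, 0.1925]
ee_rot: [[-0.94, -0.34, -0.001], [-0.34, 0.94, -0.0], [0.001, -0.0, -1.0]]
wrist_force: [-0.9, 0.4, 0.5]
gripper_width: -0.0
gripper_force: 0.0
```

Request:
{"op": "arm_command", "data": {
  "motion": [
    [0,0,0,0,0,0,0]
  ]
}}

```text
time_s: 15.6
tcp_pos: [0.5688, -0.0245, 0.192]
ee_rot: [[-0.942, -0.336, -0.001], [-0.336, 0.942, -0.001], [0.001, -0.001, -1.0]]
wrist_force: [-0.3, 0.2, -0.1]
gripper_width: 0.008
gripper_force: 0.0
```

```bash
cat > loc.py <<'E'
from yq import *
def loc():
    p=np.load("p.npy");s=sense();d=np.array(s["tcp_pos"][:2])-p[:2];c,sn=np.cos(p[2]),np.sin(p[2])
    R=np.array(s["ee_rot"]);ya=np.arctan2(R[1,1],R[0,1])-p[2]
    return np.round([c*d[0]+sn*d[1],-sn*d[0]+c*d[1],s["tcp_pos"][2],ya],4)
def plate(cam):
    # orange plate top-edge: bar draw by orange pixel centroid
    im=capture(cam).astype(float); p=np.load("p.npy"); return im
E
python3 - <<'E'
from loc import *
print(loc(),yq(capture("side"),"side",0),yq(capture("top"),"top",0),sense()["wrist_force"])
E
```

```text
[-0.1647  0.0003  0.192  -0.0031] ([np.float64(-0.26745359048160644), np.float64(0.25119779061177366)], np.float64(-0.008127899934916388)) ([np.float64(-0.27254674570211385), np.float64(0.25130708872099744)], np.float64(-0.010619828490558203)) [ 0.1196 -0.3359 -0.3639]
```

Request:
{"op": "arm_command", "data": {
  "motion": [
    [0,0,0,35,0,0,0],
    [0,0,0,35,0,0,0],
    [0,0,0,35,0,0,0],
    [0,0,0,30,0,0,0],
    [0,0,0,15,0,0,0],
    [0,0,0,9,0,0,0],
    [0,0,0,5,0,0,0],
    [0,0,0,0,0,0,0]
  ]
}}

```text
time_s: 16.5
tcp_pos: [0.5676, -0.0208, 0.0286]
ee_rot: [[-0.94, -0.341, -0.0], [-0.341, 0.94, -0.0], [0.0, -0.0, -1.0]]
wrist_force: [-0.3, -0.5, 0.2]
gripper_width: 0.005
gripper_force: 0.0
```

Request:
{"op": "arm_command", "data": {
  "motion": [
    [0,0,6,0,0,0,0],
    [0,0,6,0,0,0,0],
    [0,0,3,0,0,0,0],
    [0,0,2,0,0,0,0],
    [0,0,2,0,0,0,0]
  ]
}}

```text
time_s: 17.0
tcp_pos: [0.5612, -0.0032, 0.0289]
ee_rot: [[-0.94, -0.34, 0.001], [-0.34, 0.94, 0.0], [-0.001, -0.0, -1.0]]
wrist_force: [0.9, -0.0, -0.8]
gripper_width: 0.004
gripper_force: 0.0
```

Request:
{"op": "arm_command", "data": {
  "motion": [
    [0,0,2,0,0,0,0],
    [0,0,2,0,0,0,0],
    [0,0,2,0,0,0,0],
    [0,0,2,0,0,0,0]
  ]
}}

```text
time_s: 17.4
tcp_pos: [0.5585, 0.0039, 0.0286]
ee_rot: [[-0.94, -0.34, 0.0], [-0.34, 0.94, -0.0], [-0.0, -0.0, -1.0]]
wrist_force: [0.2, -1.6, -0.1]
gripper_width: 0.005
gripper_force: 0.8
```

```bash
python3 -c "
from loc import *
print(loc())"
```

```text
[-0.1346  0.0004  0.0286  0.0014]
```

Contact at about 2 N. I'll keep pushing in small steps and watch the force.

Request:
{"op": "arm_command", "data": {
  "motion": [
    [0,0,2,0,0,0,0],
    [0,0,2,0,0,0,0],
    [0,0,2,0,0,0,0],
    [0,0,2,0,0,0,0],
    [0,0,1,0,0,0,0]
  ]
}}

```text
time_s: 17.9
tcp_pos: [0.5553, 0.0127, 0.0285]
ee_rot: [[-0.94, -0.34, -0.0], [-0.34, 0.94, -0.0], [0.0, 0.0, -1.0]]
wrist_force: [0.6, -0.8, 0.2]
gripper_width: 0.008
gripper_force: 0.7
```

Request:
{"op": "arm_command", "data": {
  "motion": [
    [0,0,1,0,0,0,0],
    [0,0,1,0,0,0,0],
    [0,0,1,0,0,0,0],
    [0,0,1,0,0,0,0]
  ]
}}

```text
time_s: 18.3
tcp_pos: [0.554, 0.0163, 0.0286]
ee_rot: [[-0.941, -0.34, 0.0], [-0.34, 0.941, -0.0], [-0.0, -0.0, -1.0]]
wrist_force: [0.5, -1.3, -0.1]
gripper_width: 0.005
gripper_force: 0.7
```

Request:
{"op": "arm_command", "data": {
  "motion": [
    [0,0,1,0,0,0,0],
    [0,0,1,0,0,0,0],
    [0,0,1,0,0,0,0],
    [0,0,1,0,0,0,0]
  ]
}}

```text
time_s: 18.7
tcp_pos: [0.5526, 0.0201, 0.0285]
ee_rot: [[-0.94, -0.34, -0.0], [-0.34, 0.94, -0.0], [0.0, -0.0, -1.0]]
wrist_force: [0.8, -1.1, 0.0]
gripper_width: 0.006
gripper_force: 0.7
```

```bash
python3 -c "
from loc import *
print(loc(),yq(capture('side'),'side',0))"
```

```text
[-0.1173  0.0005  0.0285  0.0015] ([np.float64(-0.27150002740381074), np.float64(0.20507637614775984)], np.float64(-0.03321182562802545))
```

Request:
{"op": "arm_command", "data": {
  "motion": [
    [0,0,1,0,0,0,0],
    [0,0,1,0,0,0,0],
    [0,0,1,0,0,0,0],
    [0,0,1,0,0,0,0],
    [0,0,1,0,0,0,0],
    [0,0,1,0,0,0,0]
  ]
}}

```text
time_s: 19.35
tcp_pos: [0.5505, 0.0257, 0.0285]
ee_rot: [[-0.94, -0.34, -0.0], [-0.34, 0.94, 0.0], [0.0, 0.0, -1.0]]
wrist_force: [0.9, -1.7, -0.3]
gripper_width: 0.009
gripper_force: 0.7
```

Request:
{"op": "arm_command", "data": {
  "motion": [
    [0,0,1,0,0,0,0],
    [0,0,1,0,0,0,0],
    [0,0,1,0,0,0,0],
    [0,0,1,0,0,0,0]
  ]
}}

```text
time_s: 19.75
tcp_pos: [0.5492, 0.0295, 0.0286]
ee_rot: [[-0.94, -0.34, 0.0], [-0.34, 0.94, 0.0], [-0.0, -0.0, -1.0]]
wrist_force: [0.6, -0.5, -0.2]
gripper_width: 0.004
gripper_force: 0.7
```

Request:
{"op": "arm_command", "data": {
  "motion": [
    [0,0,1,0,0,0,0],
    [0,0,1,0,0,0,0]
  ]
}}

```text
time_s: 19.95
tcp_pos: [0.5485, 0.0314, 0.0285]
ee_rot: [[-0.941, -0.34, -0.0], [-0.34, 0.941, 0.0], [0.0, 0.0, -1.0]]
wrist_force: [1.3, -1.7, -0.3]
gripper_width: 0.008
gripper_force: 0.7
```

Request:
{"op": "arm_command", "data": {
  "motion": [
    [0,0,1,0,0,0,0],
    [0,0,0,0,0,0,0]
  ]
}}

```text
time_s: 20.15
tcp_pos: [0.5481, 0.0324, 0.0286]
ee_rot: [[-0.94, -0.34, -0.0], [-0.34, 0.94, 0.0], [0.0, 0.0, -1.0]]
wrist_force: [0.4, -0.8, 0.3]
gripper_width: 0.004
gripper_force: 0.3
```

```bash
python3 -c "
from loc import *
print(loc())"
```

```text
[-0.1043  0.0005  0.0286  0.0015]
```

Request:
{"op": "arm_command", "data": {
  "motion": [
    [0,0,1,0,0,0,0],
    [0,0,1,0,0,0,0]
  ]
}}

```text
time_s: 20.35
tcp_pos: [0.5478, 0.0334, 0.0286]
ee_rot: [[-0.94, -0.34, 0.0], [-0.34, 0.94, -0.001], [0.0, -0.001, -1.0]]
wrist_force: [2.9, -8.3, -1.3]
gripper_width: 0.003
gripper_force: 4.5
```

Request:
{"op": "arm_command", "data": {
  "motion": [
    [0,0,1,0,0,0,0],
    [0,0,0,0,0,0,0]
  ]
}}

```text
time_s: 20.55
tcp_pos: [0.5478, 0.0334, 0.0286]
ee_rot: [[-0.94, -0.34, 0.0], [-0.34, 0.94, -0.002], [0.0, -0.002, -1.0]]
wrist_force: [3.2, -9.2, -1.3]
gripper_width: 0.002
gripper_force: 4.9
```

Request:
{"op": "arm_command", "data": {
  "motion": [
    [0,0,1,0,0,0,0],
    [0,0,0,0,0,0,0]
  ]
}}

```text
time_s: 20.75
tcp_pos: [0.5477, 0.0335, 0.0286]
ee_rot: [[-0.94, -0.34, 0.001], [-0.34, 0.94, -0.003], [0.0, -0.003, -1.0]]
wrist_force: [6.1, -13.4, -2.5]
gripper_width: 0.003
gripper_force: 6.9
```

The bar stopped hard at the expected home position. I'll back off, rise, move clear and check.

Request:
{"op": "arm_command", "data": {
  "motion": [
    [0,0,-4,0,0,0,0],
    [0,0,-10,0,0,0,0],
    [0,0,-12,0,0,0,0],
    [0,0,0,-30,0,0,0],
    [0,0,0,-40,0,0,0],
    [0,0,0,-40,0,0,0],
    [0,0,0,-40,0,0,0],
    [0,0,0,0,0,0,0]
  ]
}}

```text
time_s: 21.55
tcp_pos: [0.5595, 0.0118, 0.1852]
ee_rot: [[-0.94, -0.341, 0.013], [-0.341, 0.94, 0.002], [-0.013, -0.002, -1.0]]
wrist_force: [0.6, -0.2, 0.5]
gripper_width: 0.004
gripper_force: 0.0
```

Request:
{"op": "arm_command", "data": {
  "motion": [
    [0,25,-10,0,0,0,0],
    [0,25,-10,0,0,0,0],
    [0,25,-10,0,0,0,0],
    [0,25,-10,0,0,0,0],
    [0,0,0,0,0,0,0]
  ]
}}

```text
time_s: 22.05
tcp_pos: [0.4724, -0.0617, 0.178]
ee_rot: [[-0.941, -0.338, -0.002], [-0.338, 0.941, 0.0], [0.002, 0.001, -1.0]]
wrist_force: [0.8, -0.4, 1.4]
gripper_width: 0.005
gripper_force: 0.0
```

```bash
python3 - <<'E'
from loc import *
p=np.load("p.npy");np.set_printoptions(precision=4,suppress=True)
def org(im,cam):
    # orange plate centroid as seen, in fixture x at its top height; compare with start
    f=im.astype(int);m=((f[...,0]>120)&(f[...,1]<.66*f[...,0])&(f[...,2]<.35*f[...,0])&(f[...,1]>.35*f[...,0])).astype(np.uint8)
    n,l,st,c=cv2.connectedComponentsWithStats(m); out=[]
    for k in range(1,n):
        X=onz(cam,c[k][::-1],.0445);d=X[:2]-p[:2];q=(np.cos(p[2])*d[0]+np.sin(p[2])*d[1],-np.sin(p[2])*d[0]+np.cos(p[2])*d[1])
        if st[k,4]>8 and abs(q[1])<.03 and -.16<q[0]<-.04: out.append((np.round(q,4),st[k,4]))
    return out
for cam in("top","side"):
    im=save(cam,cam+"9.png"); im0=cv2.imread(f"pics/{cam}0.png")[:,:,::-1]
    print(cam,org(im0,cam),org(im,cam),yq(im,cam,0))
    for n in("ring_part_0","copper_block"): print(n,[(round(d["p"],2),np.round(d["location"])) for d in find_in(n,cam)[:3]])
print(sense()["tcp_pos"],sense()["wrist_force"])
E
```

```text
top [(array([-0.1172,  0.0049]), np.int32(28))] [] ([np.float64(-0.23005841465471452), np.float64(0.23908101142396018)], np.float64(0.0045112983846228305))
ring_part_0 [(0.87, array([196., 339.])), (0.69, array([121., 313.]))]
copper_block [(0.64, array([206., 212.]))]
side [(array([-0.1061, -0.0049]), np.int32(49))] [(array([-0.0757, -0.0021]), np.int32(40))] ([np.float64(-0.26794180229323583), np.float64(0.18890014658666787)], np.float64(-0.03952082785328398))
ring_part_0 [(0.64, array([147., 269.])), (0.61, array([159., 210.]))]
copper_block [(0.78, array([217., 275.]))]
[ 0.4759 -0.0596  0.1784] [ 0.4142  0.0461 -0.3462]
```

Request:
{"op": "arm_command", "data": {
  "motion": [
    [0,30,-20,-20,0,0,0],
    [0,30,-20,-20,0,0,0],
    [0,20,-20,-20,0,0,0],
    [0,0,0,0,0,0,0]
  ]
}}

```text
time_s: 22.75
tcp_pos: [0.4212, -0.1453, 0.2413]
ee_rot: [[-0.941, -0.338, 0.006], [-0.338, 0.941, -0.001], [-0.005, -0.003, -1.0]]
wrist_force: [1.0, 1.1, 0.2]
gripper_width: 0.007
gripper_force: 0.0
```

```bash
python3 - <<'E'
from loc import *
p=np.load("p.npy");np.set_printoptions(precision=2,suppress=True,linewidth=200)
xs=np.arange(-.15,-.06,.003)
for cam in("top","side"):
    sg=1 if cam=="top" else -1
    im=save(cam,cam+"10.png"); im0=cv2.imread(f"pics/{cam}0.png")[:,:,::-1]
    for tag,I in(("old",im0),("new",im)):
        acc=[]
        for x in xs:
            v=[]
            for y in(-.015,-.0125,.0125,.015):
                u=proj(cam,W(p,(x,y,.0445)))+sg*p[6:8]
                v.append(cv2.getRectSubPix(np.ascontiguousarray(I).astype(np.float32),(1,1),(float(u[1]),float(u[0])))[0,0])
            v=np.mean(v,0);acc.append((v[0]-v[2])/v.sum())
        acc=np.clip(np.array(acc),0,None);print(cam,tag,acc,"centroid",(acc@xs)/acc.sum())
    print(yq(im,cam,0))
print(sense()["tcp_pos"])
E
```

```text
top old [0.1  0.   0.   0.   0.   0.   0.   0.   0.21 0.38 0.39 0.18 0.   0.   0.   0.   0.   0.   0.   0.   0.   0.   0.   0.   0.05 0.08 0.08 0.08 0.08 0.08] centroid -0.1093589611700087
top new [0.1  0.   0.   0.   0.   0.   0.   0.   0.   0.   0.   0.   0.   0.   0.   0.   0.   0.   0.   0.1  0.34 0.42 0.3  0.09 0.07 0.08 0.09 0.09 0.08 0.07] centroid -0.08616281686144403
([np.float64(-0.22770557694224425), np.float64(0.24109008671891025)], np.float64(0.006692254888332999))
side old [0.14 0.14 0.14 0.13 0.11 0.1  0.12 0.19 0.26 0.29 0.33 0.33 0.3  0.23 0.19 0.16 0.14 0.12 0.06 0.01 0.01 0.   0.   0.   0.   0.   0.   0.   0.01 0.02] centroid -0.12126383246253784
side new [0.14 0.14 0.14 0.13 0.11 0.1  0.11 0.11 0.1  0.08 0.08 0.08 0.01 0.   0.   0.   0.   0.   0.   0.   0.14 0.24 0.28 0.26 0.19 0.14 0.1  0.06 0.05 0.05] centroid -0.10613546989721276
([np.float64(-0.2677450442281078), np.float64(0.18732533150937014)], np.float64(-0.04020985635936883))
[ 0.42 -0.14  0.24]
```

```bash
python3 -c "
from station import finish_job
print(finish_job())"
```

```text
the job is handed in; nothing more can be done
None
```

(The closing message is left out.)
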